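# Pen in the drink bottle and send the lunch tray home

### The arm

A 7-joint arm with a two-finger parallel gripper is mounted at the origin on the work surface. World frame = base frame: x ahead of the robot, y to its left, z up, the work surface at z = 0. Lengths are in m, angles in rad, forces in N, time in s.
With the tool pointing down it reaches from about 0.425 to 0.95 m from the base axis. Payload 4.7 kg.
Tool frame: the origin (TCP) lies on the centre line of the jaws, within the pads' length; the fingertips stand robot.nose_length ahead of it and the grasp point (between the pads) lies 8 mm behind it (robot.nose_length is the distance from the TCP to the fingertips, in m); z points along the fingers, x is the direction in which the jaws open and shut, and the axes are right-handed (so a half turn about z gives the same grasp; the last joint's range is limited). The gripper opens to 85 mm and grips with 20 to 120 N. Pads are 22 mm wide; open, the fingers measure 114 mm over their backs; the gripper's body (76 mm by 85 mm) begins 54 mm behind the grasp point. The pads swing forward as they close: fully open they stand 13 mm farther back than shut.
Start: joints at [1.149, 0.469, -0.049, 1.532, 0.024, 1.141, -0.082], TCP at [0.258, -0.624, 0.242] pointing down, gripper open.
Joint ranges: [-2.59, 2.59], [-0.33, 1.99], [-1.39, 1.29], [0.1, 2.45], [-1.04, 4.18], [0.21, 1.99], [-2.66, 2.66]. Speed limits (rad/s): [2.57, 2.57, 3.14, 3.14, 3.14, 3.14, 3.14].

### API

Orientations are given as [roll, pitch, yaw] about the fixed x, y, z axes, in that order (R = Rz(yaw) Ry(pitch) Rx(roll)).
In Python, from plant import robot gives the robot as it stands. Calls block until the motion is done:
- robot.goto(position, orientation): joint-space move of the TCP to a pose.
- robot.move_straight(position, vel=0.15, attitude=None, contact_N=None): straight line of the TCP; attitude=None keeps the orientation; vel is the mean speed in m/s. With contact_N (N) it stops when the force on the tool has changed by that much, and returns True; else False.
- robot.move_joints(angles): joint-space move.
- robot.grip(opening, strength=None): opening from 0.0 (shut) to 1.0 (fully open); strength is the grip in N (None keeps the last); returns when the fingers have stopped.
- robot.sleep(seconds).
- robot.inverse_kinematics(position, orientation): joint angles nearest the present ones, or None.
- robot.sense(): the state.
- robot.grab_frame(name): name is "scene" or "top"; returns a dict with "image" (420x560x3 uint8, red, green, blue), "range_z" (420x560 float32, m along the optical axis (not along the pixel's ray), 0 where there is no reading), "fx", "fy", "cx", "cy" (pixels), "dist_coeffs" ([k1, k2, p1, p2, k3] as OpenCV has them; the pictures are not rectified), "R" (3x3) and "t" (3): a world point X has camera coordinates R X + t. Camera axes: x right, y down, z forward; pixel columns grow to the right and rows downward; lengths in m; the calibration is good to about 2 mm. A picture is of the moment at which its call begins.
A pose or a line that the arm cannot do raises robot.IKError and nothing moves.
- robot.close_job(): hands the job in, once; it reports no verdict.
The state is a dict: "t": time; "joint_pos": joint angles; "joint_velocities": joint speeds; "effort": joint torques, N m; "tcp_pos": TCP position; "tcp_rot": TCP orientation; "wrist_force": force on the tool from outside, world axes, zero at the start; "torque": the same for the moment, N m; "opening": opening from 0.0 (shut) to 1.0 (fully open).
Only numpy, scipy, OpenCV 4.12 (cv2) and the standard library are available. Lean on these libraries where they do the work, as an engineer would, in place of code of your own. Each camera call takes 0.05 s, during which the arm holds its last target.

### The job

With closed fingertips, push the bottle keeper along the tray's front rail towards the drink bottle until it clicks into the notch beside the bottle; then push the tray gently back into its bay until its catch drops in and it sits fully home. Push only, without gripping or lifting anything, keep everything in the tray upright, and leave everything else untouched.

Things in the scene. Friction and masses are not known exactly. Their poses are not given: they have to be found in the camera images.
- bay: Open-topped plywood bay, 310 x 480 mm, cheeks 90 mm high, fixed to the bench; the tray slides into it. It may stand turned by a few degrees. Origin: 5 mm in front of its middle, on the bench; x points to its back (away from the robot), y to the left, z up. Its front edge lies at x = -150 mm. Tray and keeper share these axes.
- tray (a joint): Grey plastic pull-out tray, 285 deep x 420 wide x 62 mm high: 0 = fully out, grows along the bay's +x, 0.130 m = home at its stop. Slides with 2 N; from 0.114 m a sprung catch makes the push rise to about 11 N, easing to nothing at 0.123 m; past 0.126 m the catch draws it to the stop and keeps it. Short of 0.125 m it is not caught. Load about 0.8 kg.
- tray_front (a point): Middle of the tray's flat upright front face, 44 mm above the bench; the face is 420 mm wide and reaches from 14 to 75 mm above the bench. Moves with the tray. The tray's inner side walls stand at y = -205 and +205 mm from here.
- keeper (a joint): Bottle keeper, white plastic slider on the rail along the tray's front rim: 0 = middle, positive towards +y, +0.100 m = in the left notch, -0.100 m = right notch, stops at 0.120 m either way. Slides with 1 N. Each notch lies between two round ridges 4 mm high, 9 mm either side of it: from 18 mm before it the push rises to about 7 N, eases over the ridge, then the keeper jumps in and stays.
- keeper_tab (a point): Centre of the keeper's thumb tab, which stands out in front of the rail towards the robot: 28 mm along x, 10 mm thick along y, 45 mm high (60 to 105 mm above the bench), 31 mm before the rail's midline. Its flat sides face +y and -y. Behind it: the saddle on the rail (28 x 34 mm, top 23 mm above it) and, in the tab's plane, a 4 mm blade reaching 120 mm back into the tray.
- notch_left (a point): Left notch of the rail: the place of the saddle's middle, on the rail's top (75.5 mm above the bench), 100 mm left of the tray's middle. Moves with the tray.
- notch_right (a point): Right notch, the same, 100 mm right of the tray's middle.
- bottle: Turquoise aluminium drink bottle standing in the left or the right front part of the tray, 68 mm in diameter, 200 mm high, 0.3 kg. Origin: centre of its underside.
- cup: White silicone snack cup, open, 72 mm across the rim, 50 mm high, standing in the other front part of the tray. Origin: centre of its underside.
- lunchbox: Lunchbox with a latch clip on each short side, 100 x 169 mm over the clips, 59 mm high, in the middle of the back of the tray. Origin: centre of its underside.
- fork: Steel fork 170 mm long lying along the back wall of the tray. Origin: middle of its length, underside.
- mug: White mug, 82 mm in diameter, 95 mm high, on the bench to the left. Origin: centre of its underside.
- jar: Storage jar with a steel lid, 84 mm in diameter, 130 mm high, on the bench to the right. Origin: centre of its underside.
- tin: Flat steel tin, 104 x 154 x 52 mm, on the bench to the right. Origin: centre of its underside.
- spoon: Wooden spoon, 220 mm long, lying on the bench to the left.

How it is judged:
On the way, in this order (a step that is already met when the one before it is completed fails the run):
1. the keeper sits in the notch beside the bottle, the tray still out (((value of joint keeper between 0.096 and 0.104 m and y of bottle in the frame of tray_front above 0.105 m) or (value of joint keeper between -0.104 and -0.096 m and y of bottle in the frame of tray_front below -0.105 m)) and velocity of joint keeper between -0.01 and 0.01 m/s and value of joint tray below 0.06 m), for 0.2 s.
2. the tray is fully home, caught (value of joint tray above 0.1275 m and velocity of joint tray between -0.01 and 0.01 m/s), for 0.2 s.
At the end, for the whole second after the job is handed in: The keeper rests within 4 mm of the notch on the bottle's side, the bottle between it and the side wall; the tray is home within 2.5 mm of its stop; bottle, cup and lunchbox stand in the tray upright within 0.15 rad, the fork lies in it, and all is at rest (all of step 2 and ((value of joint keeper between 0.096 and 0.104 m and y of bottle in the frame of tray_front above 0.105 m) or (value of joint keeper between -0.104 and -0.096 m and y of bottle in the frame of tray_front below -0.105 m)) and velocity of joint keeper between -0.01 and 0.01 m/s and angle between each of bottle, cup, lunchbox's own z axis and vertical below 0.15 rad and x of bottle in the frame of tray_front between 0 and 0.285 m and y of bottle in the frame of tray_front between -0.21 and 0.21 m and x of cup in the frame of tray_front between 0 and 0.285 m and y of cup in the frame of tray_front between -0.21 and 0.21 m and x of lunchbox in the frame of tray_front between 0 and 0.285 m and y of lunchbox in the frame of tray_front between -0.21 and 0.21 m and x of fork in the frame of tray_front between 0 and 0.285 m and y of fork in the frame of tray_front between -0.21 and 0.21 m and linear speed of bottle below 0.02 m/s and height (world z) of fork below 0.04 m); the robot touches nothing.
It fails at once if bottle, cup or lunchbox tips over (more than 0.4 rad) (angle between any of bottle, cup, lunchbox's own z axis and vertical above 0.4 rad).
It fails at once if something in the tray is lifted (more than 25 mm) (height (world z) of any of bottle, cup, lunchbox, fork above 0.0425 m).
It fails at once if the robot touches the bottle, cup, lunchbox or fork (more than 2 N) (contact force between any of the fingers, the arm and bottle above 2 N or contact force between any of the fingers, the arm and cup above 2 N or contact force between any of the fingers, the arm and lunchbox above 2 N or contact force between any of the fingers, the arm and fork above 2 N).
It fails at once if the keeper or tray is gripped or rammed (more than 35 N between the fingers and bay, tray or keeper) (contact force between the fingers and bay above 35 N).
It fails at once if mug, jar, tin or spoon on the bench is shifted by more than 15 mm (distance of any of mug, jar, tin, spoon from where it was at the start of the episode above 0.015 m).
It also fails if it takes over 58 s, if anything falls off the work surface, if the arm or the gripper's body presses on something with over 40 N, if the wrist force passes 120 N, or if a joint passes its speed limit or range.

## Working session

There is one attempt and no reset: what is moved stays moved. The work goes in short steps, each a Python script; the robot and the scene stay as the last script left them, time stands still between calls to the robot, and variables do not carry over. Pictures are saved under pics/ and viewed, and the job is handed in when it is done.

```bash
ls; mkdir -p pics; python3 - <<'E'
from plant import robot
import cv2, pickle
s=robot.sense(); print(s['t'],s['tcp_pos'],s['tcp_rot'],s['opening'],robot.nose_length)
for n in('scene','top'):
    f=robot.grab_frame(n); pickle.dump(f,open(f'{n}0.pkl','wb'))
    cv2.imwrite(f'pics/{n}0.png',f['image'][:,:,::-1]); print(n,f['fx'],f['dist_coeffs'],f['R'],f['t'])
E
```

```text
pics
0.0 [ 0.25815033 -0.62307067  0.24122677] [ 3.14150650e+00  1.98418226e-03 -1.17797772e+00] 0.9997297976449676 0.011
scene 379.70670101004833 [-0.00146018  0.          0.          0.          0.        ] [[-6.38500822e-01  7.69621105e-01  2.34759137e-04]
 [ 4.14451014e-01  3.44098023e-01 -8.42512260e-01]
 [-6.48495996e-01 -5.37847474e-01 -5.38677117e-01]] [ 0.36508017 -0.1701624   1.83105678]
top 380.18333954149733 [-0.01831973  0.          0.          0.          0.        ] [[-0.01940888 -0.99980239  0.00429758]
 [-0.99784062  0.01910067 -0.06284309]
 [ 0.06274858 -0.00550802 -0.99801417]] [-0.02586895  0.56351031  1.34477744]
```

View pics/scene0.png

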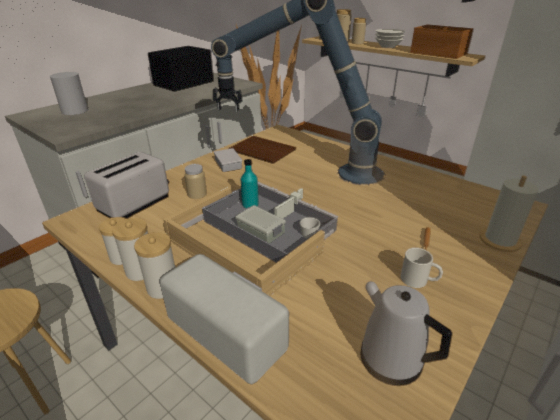

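View pics/top0.png

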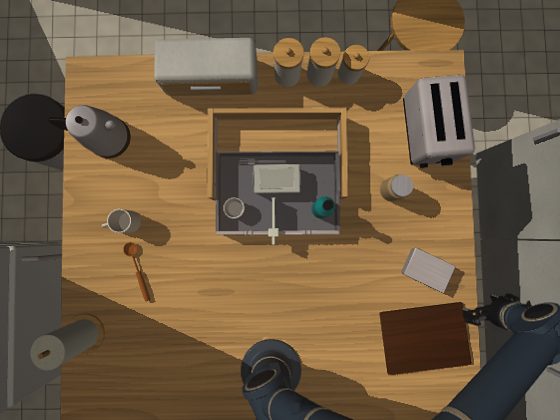

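The top view shows the bottle at about (323,207), which is robot-right (-y). The cup is at (234,208) on the left, and the keeper stands near the middle with its tab at about (273,235). Next I'll enlarge that area.

```bash
python3 - <<'E'
import cv2,pickle
f=pickle.load(open('top0.pkl','rb'))
c=f['image'][100:250,200:355,::-1]
cv2.imwrite('pics/crop0.png',cv2.resize(c,None,fx=4,fy=4,interpolation=cv2.INTER_CUBIC))
f=pickle.load(open('scene0.pkl','rb'))
c=f['image'][150:280,160:350,::-1]
cv2.imwrite('pics/crop1.png',cv2.resize(c,None,fx=4,fy=4,interpolation=cv2.INTER_CUBIC))
E
```

```text
(no output)
```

View pics/crop0.png

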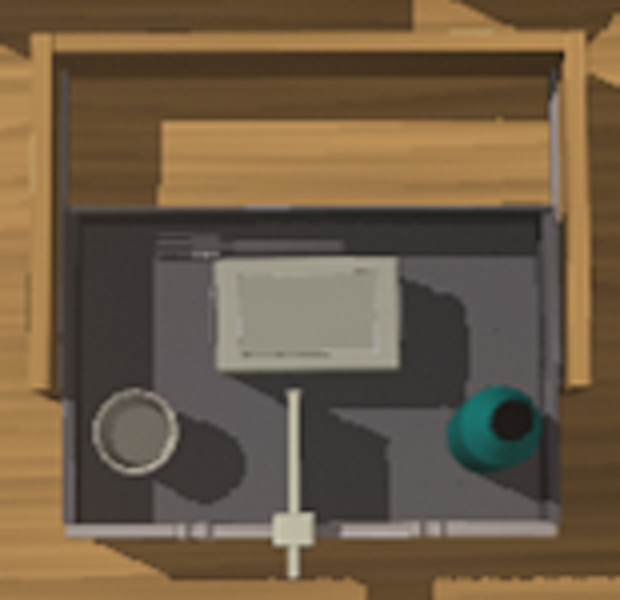

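View pics/crop1.png

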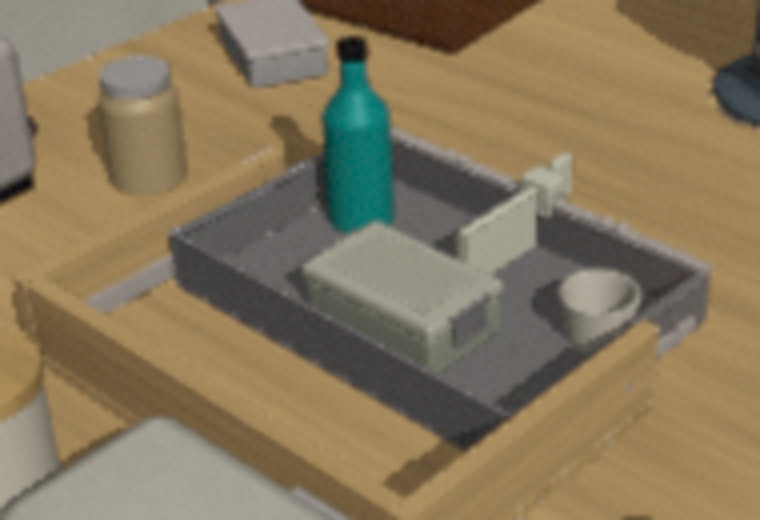

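The crop shows: rail ends at crop (65,530) and (558,530), notches at about (194,530) and (428,530), saddle at (293,528), tab front end at (293,577), bottle base near (490,430), bay front corners at (41,390) and (578,385), and bay back corners at (32,35) and (585,33). I'll turn these into world coordinates.

```bash
cat > h.py <<'E'
import numpy as np,cv2,pickle
def pt(f,u,v,z):
    K=np.array([[f['fx'],0,f['cx']],[0,f['fy'],f['cy']],[0,0,1]])
    d=cv2.undistortPoints(np.array([[[u,v]]],float),K,np.array(f['dist_coeffs'])).ravel()
    R=np.array(f['R']);c=-R.T@f['t'];r=R.T@np.array([d[0],d[1],1.])
    return c+r*(z-c[2])/r[2]
def cp(f,a,b,z): return pt(f,200+(a+.5)/4-.5,100+(b+.5)/4-.5,z)
E
python3 - <<'E'
from h import *
f=pickle.load(open('top0.pkl','rb'))
for n,a,b,z in [('rail L front',65,537,.075),('rail R front',557,535,.075),('rail L back',68,207,.075),('rail R back',557,207,.075),('notchL',194,530,.0755),('notchR',428,528,.0755),('saddle',293,528,.0985),('saddleL',273,528,.0985),('saddleR',314,528,.0985),('tabfront',293,578,.105),('tabL',288,565,.105),('tabR',299,565,.105),('blade end',293,390,.105),('blade hi',293,390,.09),
 ('bayFL',41,392,.09),('bayFR',578,386,.09),('bayBL',32,35,.09),('bayBR',585,33,.09),('bottlecap',513,421,.2),('cup',136,432,.062)]:
    print(n,cp(f,a,b,z).round(4))
im=f['range_z'];R=np.array(f['R']);c=-R.T@f['t']
# heights
K=np.array([[f['fx'],0,f['cx']],[0,f['fy'],f['cy']],[0,0,1]])
for n,u,v in [('saddle',273,231.5),('tab',273,241),('railR',300,232),('cap',328,205),('railL',235,232),('bladep',273,215)]:
    d=cv2.undistortPoints(np.array([[[u,v]]],float),K,np.array(f['dist_coeffs'])).ravel()
    zz=im[int(round(v)),int(round(u))]
    print(n,zz,(R.T@(np.array([d[0],d[1],1])*zz-f['t'])).round(4))
E
```

```text
rail L front [0.481  0.1775 0.075 ]
rail R front [ 0.4746 -0.2433  0.075 ]
rail L back [0.7665 0.1724 0.075 ]
rail R back [ 0.7586 -0.2517  0.075 ]
notchL [0.4849 0.0672 0.0755]
notchR [ 0.4827 -0.1329  0.0755]
saddle [ 0.4849 -0.0177  0.0985]
saddleL [ 0.4852 -0.0009  0.0985]
saddleR [ 0.4845 -0.0353  0.0985]
tabfront [ 0.4432 -0.017   0.105 ]
tabL [ 0.4541 -0.013   0.105 ]
tabR [ 0.4539 -0.0222  0.105 ]
blade end [ 0.6006 -0.0199  0.105 ]
blade hi [ 0.602  -0.0198  0.09  ]
bayFL [0.6044 0.1944 0.09  ]
bayFR [ 0.6008 -0.2624  0.09  ]
bayBL [0.9143 0.2    0.09  ]
bayBR [ 0.9074 -0.2781  0.09  ]
bottlecap [ 0.5639 -0.1911  0.2   ]
cup [0.5708 0.1172 0.062 ]
saddle 1.2771804 [ 0.4853 -0.0181  0.0983]
tab 1.2650661 [ 0.4536 -0.0176  0.1085]
railR 1.3001524 [ 0.4819 -0.1102  0.0756]
cap 1.1636587 [ 0.5622 -0.189   0.2179]
railL 1.2961015 [0.4862 0.1117 0.0787]
bladep 1.2844796 [ 0.5409 -0.0191  0.0945]
```

Everything agrees with the given sizes:

| Quantity | Measured |
|---|---|
| Bay yaw | about -0.017 rad |
| Tray middle | y ≈ -0.033 |
| Notch spacing | 200 mm |
| Keeper | about +0.015 |
| Bottle | right side, about 0.157 m off the tray middle |

I'll close the fingers, raise the arm and move to the left of the tab.

```bash
python3 - <<'E'
from plant import robot
from h import *
robot.grip(0.0,20)
Y=-0.017; O=[np.pi,0,Y]
p=robot.sense()['tcp_pos']; 
robot.move_straight([p[0],p[1],0.36],vel=0.2)
print(robot.sense()['opening'],robot.nose_length)
for P in ([.45,.045,.34],[.451,.045,.077],[.449,-.118,.077]): print(robot.inverse_kinematics(P,O))
robot.goto([.45,.045,.34],O)
robot.move_straight([.45,.045,.11],vel=0.15)
robot.move_straight([.4515,.03,.077],vel=0.1)
s=robot.sense(); print(s['t'],s['tcp_pos'],s['wrist_force'])
for n in('scene','top'):
    f=robot.grab_frame(n); pickle.dump(f,open(f'{n}1.pkl','wb'))
    c=f['image'][100:250,200:355,::-1] if n=='top' else f['image'][100:250,180:380,::-1]
    cv2.imwrite(f'pics/{n}1.png',cv2.resize(c,None,fx=3.8,fy=3.8,interpolation=cv2.INTER_CUBIC))
E
```

```text
0.0011420574754493122 0.011
[ 0.6116691   0.07521243 -0.83619134  1.8581247   0.05912531  1.2335476
 -0.25969819]
[ 0.53494193  0.50961857 -0.90200685  2.1590417   0.60092265  0.74360923
 -0.78438051]
[ 0.56595167  0.40688628 -0.48344682  2.15104459  0.30916028  0.64927955
 -0.14942887]
6.275 [0.45154788 0.030153   0.07695181] [ 0.38065767  0.41026911 -0.09981423]
```

View pics/scene1.png

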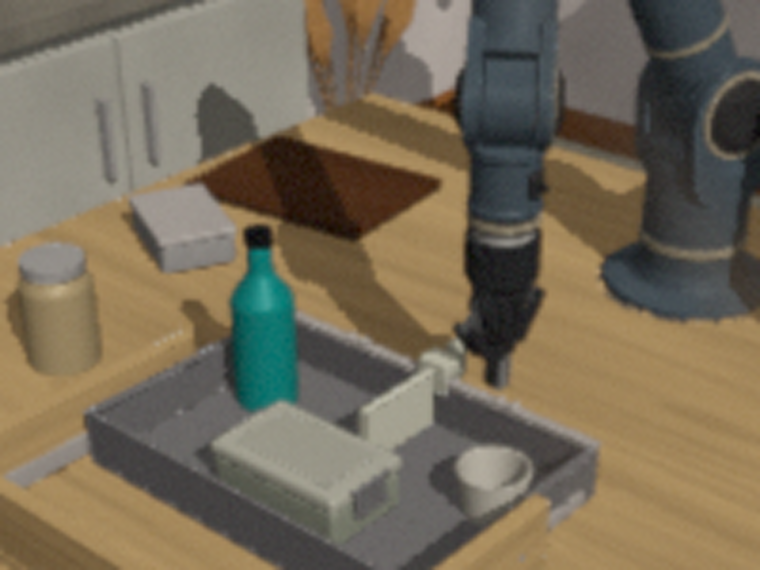

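View pics/top1.png

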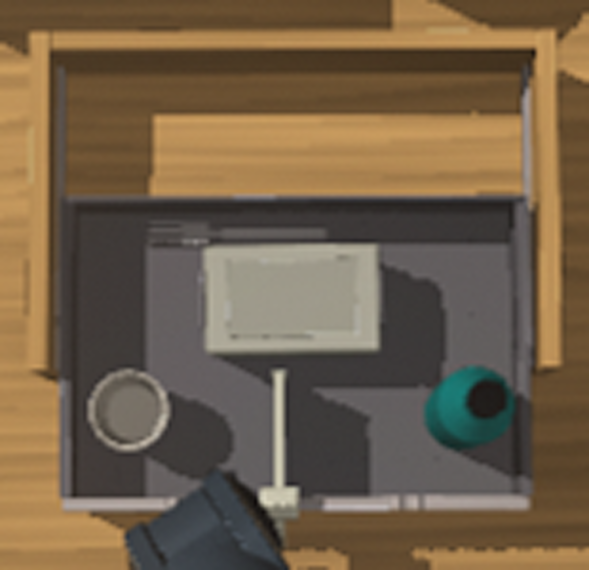

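The closed fingertips are in front of the rail, left of the tab, and the knuckles sit above the saddle. Next I'll push along -y, starting with a contact check.

```bash
python3 - <<'E'
from plant import robot
from h import *
Y=-0.017; yax=np.array([-np.sin(Y),np.cos(Y),0])
s=robot.sense(); p=np.array(s['tcp_pos']); f0=np.array(s['wrist_force'])
hit=robot.move_straight(p-yax*0.045,vel=0.03,contact_N=0.8)
s=robot.sense(); print(hit,s['t'],np.array(s['tcp_pos']).round(4),(np.array(s['wrist_force'])-f0).round(2))
E
```

```text
True 7.4 [ 0.4509 -0.0032  0.077 ] [-0.38 -0.64 -0.08]
```

```bash
python3 - <<'E'
from plant import robot
from h import *
Y=-0.017; yax=np.array([-np.sin(Y),np.cos(Y),0])
p=np.array(robot.sense()['tcp_pos']); p[0]=.451;p[2]=.077
def go(y,v):
    t=p+yax*(y-p[1])/yax[1]; robot.move_straight(t,vel=v)
    s=robot.sense(); print(round(s['t'],2),np.array(s['tcp_pos']).round(4),np.array(s['wrist_force']).round(2))
for y in (-.02,-.05,-.08): go(y,.03)
f=robot.grab_frame('top');pickle.dump(f,open('top2.pkl','wb'))
c=f['image'][100:250,200:355,::-1]
cv2.imwrite('pics/top2.png',cv2.resize(c,None,fx=4,fy=4,interpolation=cv2.INTER_CUBIC))
E
```

```text
8.13 [ 0.4509 -0.0203  0.077 ] [-0.38  1.02 -0.08]
9.28 [ 0.45   -0.0502  0.0769] [ 0.32 -0.76 -0.16]
10.43 [ 0.4498 -0.0801  0.0771] [-0.45 -0.37  0.1 ]
```

View pics/top2.png

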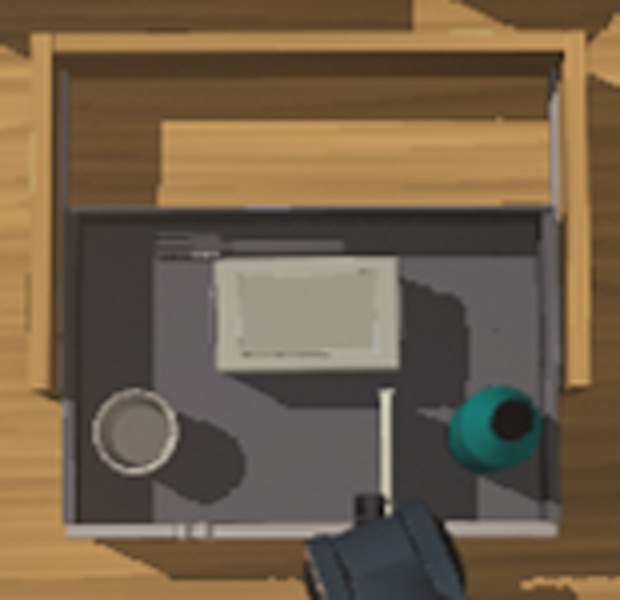

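The keeper is moving: its blade end is now at crop (387,390), and the tray has not shifted. I'll use this to calibrate the keeper value against the finger position.

```bash
python3 - <<'E'
from plant import robot
from h import *
f=pickle.load(open('top2.pkl','rb'))
b=cp(f,386.5,392,.0945);b0=cp(f,293,392,.0945); print(b0,b,b-b0)
Y=-0.017; yax=np.array([-np.sin(Y),np.cos(Y),0])
p=np.array(robot.sense()['tcp_pos']); p[0]=.4497;p[2]=.077
for y,v in ((-.095,.02),(-.1,.02),(-.104,.01),(-.107,.01),(-.110,.01),(-.112,.01)):
    robot.move_straight(p+yax*(y-p[1])/yax[1],vel=v)
    s=robot.sense(); print(round(s['t'],2),np.array(s['tcp_pos']).round(4),np.array(s['wrist_force']).round(2))
robot.sleep(.1)
f=robot.grab_frame('top');pickle.dump(f,open('top3.pkl','wb'))
c=f['image'][100:250,200:355,::-1]
cv2.imwrite('pics/top3.png',cv2.resize(c,None,fx=4,fy=4,interpolation=cv2.INTER_CUBIC))
E
```

```text
[ 0.5998781 -0.0197751  0.0945   ] [ 0.59837447 -0.09898616  0.0945    ] [-0.00150363 -0.07921105  0.        ]
11.38 [ 0.4493 -0.0953  0.077 ] [-0.51 -0.26 -0.49]
11.78 [ 0.4493 -0.0991  0.077 ] [-0.84  4.49  0.19]
12.33 [ 0.4492 -0.104   0.077 ] [-0.27  3.7   1.02]
12.78 [ 0.4493 -0.1081  0.077 ] [ 0.74  0.35 -0.47]
13.23 [ 0.4492 -0.1101  0.077 ] [0.42 0.22 0.88]
13.58 [ 0.4492 -0.1121  0.077 ] [-0.69 -0.54 -0.01]
```

View pics/top3.png

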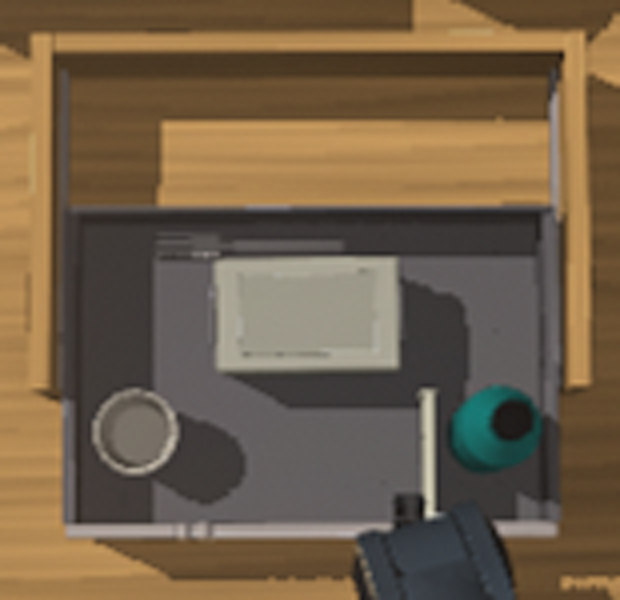

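The push force rose to about 4.5 N over the ridge and then fell to zero. The blade is at crop 428, so the keeper is at about -0.0995. I'll back off, check the saddle in an unobstructed view, and get the jaw axis lined up for the tray push.

```bash
python3 - <<'E'
from plant import robot
from h import *
Y=-0.017
p=np.array(robot.sense()['tcp_pos'])
robot.move_straight(p+[0,.02,0],vel=.05)
robot.move_straight([.445,-.03,.12],vel=.1)
best=None;q0=np.array(robot.sense()['joint_pos'])
for yw in (Y+np.pi/2,Y-np.pi/2):
    q=[robot.inverse_kinematics([.445,-.03,z],[np.pi,0,yw]) for z in (.12,.048)]+[robot.inverse_kinematics([.6,-.033,.048],[np.pi,0,yw])]
    print(yw,[None if a is None else np.round(a,2) for a in q])
    if all(a is not None for a in q):
        d=abs(np.array(q[0])-q0).max()
        if best is None or d<best[0]: best=(d,yw)
print(best)
robot.goto([.442,-.03,.12],[np.pi,0,best[1]])
robot.move_straight([.444,-.03,.048],vel=.1)
s=robot.sense(); print(s['t'],s['tcp_pos'],s['tcp_rot'],s['wrist_force'])
for n in('scene','top'):
    f=robot.grab_frame(n); pickle.dump(f,open(f'{n}4.pkl','wb'))
    c=f['image'][100:250,200:355,::-1] if n=='top' else f['image'][100:250,180:380,::-1]
    cv2.imwrite(f'pics/{n}4.png',cv2.resize(c,None,fx=4 if n=='top' else 3.8,fy=4 if n=='top' else 3.8,interpolation=cv2.INTER_CUBIC))
E
```

```text
1.5537963267948967 [array([ 0.87,  0.5 , -1.11,  2.14,  0.6 ,  0.86,  0.94]), array([ 0.75,  0.61, -0.99,  2.19,  0.78,  0.75,  0.79]), array([ 0.64,  0.8 , -0.96,  1.83,  0.81,  0.95,  0.87])]
-1.5877963267948965 [array([ 0.31,  0.29, -0.39,  2.16,  0.17,  0.72, -1.78]), array([ 0.23,  0.42, -0.31,  2.22,  0.24,  0.54, -1.85]), array([ 0.19,  0.59, -0.28,  1.86,  0.23,  0.72, -1.81])]
(np.float64(1.334029561657803), 1.5537963267948967)
17.275 [ 0.44435179 -0.02979301  0.04831058] [ 3.14088350e+00 -9.39442122e-05  1.55399872e+00] [ 0.25864062 -0.18921664  0.16298876]
```

View pics/top4.png

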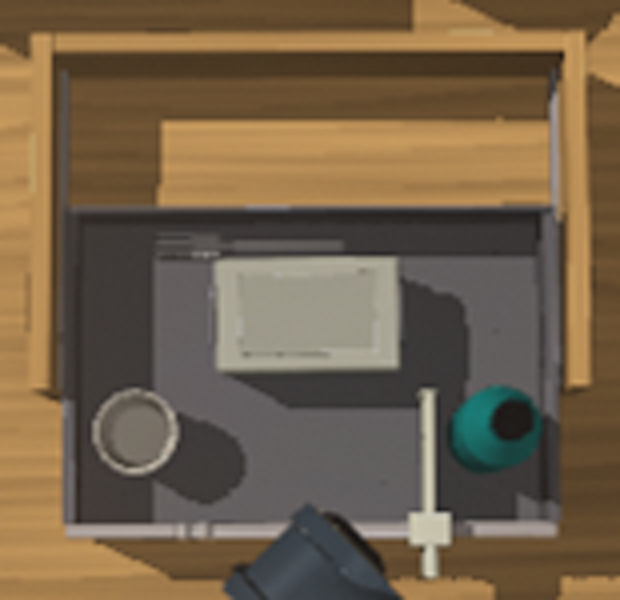

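View pics/scene4.png

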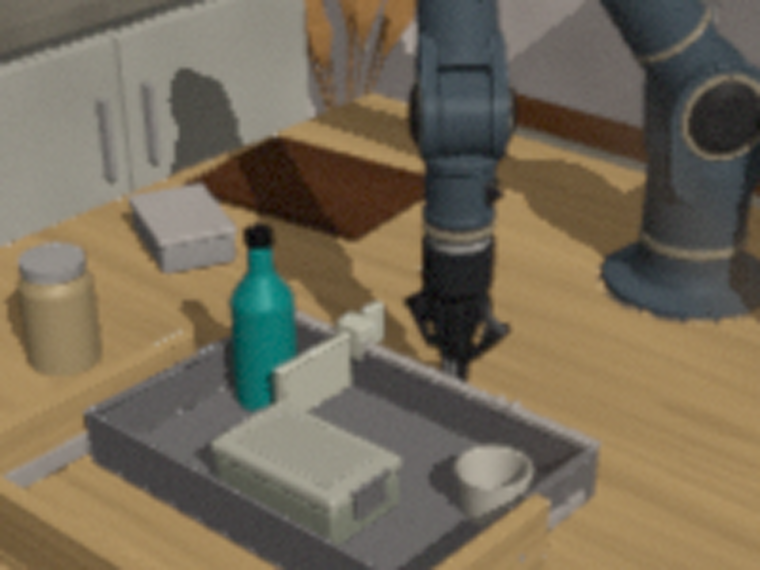

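The saddle is at crop (430,529), centred on the notch position, and the bottle stands clear on its right. The closed fingers are in front of the tray face. Now I'll push the tray slowly along the bay's +x.

```bash
python3 - <<'E'
from plant import robot
from h import *
f=pickle.load(open('top4.pkl','rb')); print('keeper travel',cp(f,430,529,.0985)-cp(f,293.5,528,.0985))
Y=-0.017; xax=np.array([np.cos(Y),np.sin(Y),0])
p=np.array(robot.sense()['tcp_pos']); p[2]=.048
hit=robot.move_straight(p+xax*.035,vel=.025,contact_N=1.8)
s=robot.sense(); print(hit,s['t'],np.array(s['tcp_pos']).round(4),np.array(s['wrist_force']).round(2))
for x in (.50,.53,.56,.574):
    robot.move_straight(p+xax*(x-p[0])/xax[0],vel=.04)
    s=robot.sense(); print(round(s['t'],2),np.array(s['tcp_pos']).round(4),np.array(s['wrist_force']).round(2))
f=robot.grab_frame('top');pickle.dump(f,open('top5.pkl','wb'))
c=f['image'][100:250,200:355,::-1]
cv2.imwrite('pics/top5.png',cv2.resize(c,None,fx=4,fy=4,interpolation=cv2.INTER_CUBIC))
E
```

```text
keeper travel [-0.00306932 -0.11463662  0.        ]
True 18.3167 [ 0.4683 -0.0304  0.0477] [0.61 0.07 1.22]
19.28 [ 0.5007 -0.0307  0.0483] [-0.03  0.64 -0.66]
20.18 [ 0.5304 -0.0316  0.0481] [0.08 0.36 0.36]
21.08 [ 0.5605 -0.0317  0.0482] [-0.89 -0.44  1.47]
21.58 [ 0.5747 -0.0321  0.0481] [-0.37 -0.37  0.72]
```

View pics/top5.png

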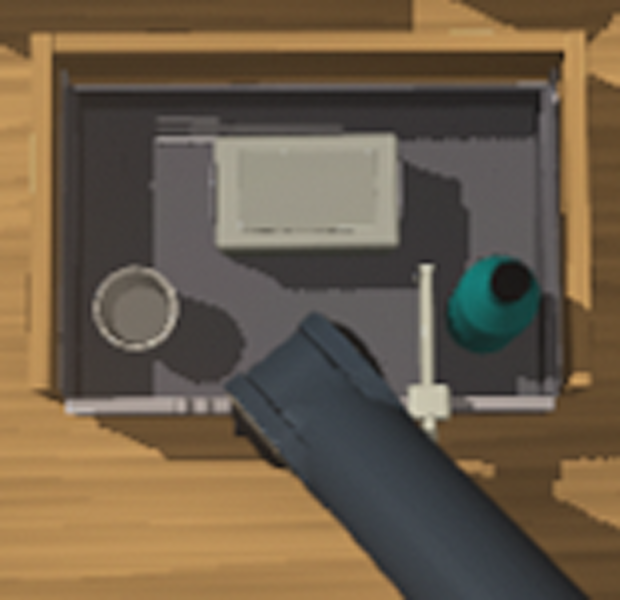

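The tray has moved in by about 0.105 m and everything in it is upright and unshifted: bottle at crop (490,305), saddle at (429,401). The last 25 mm over the catch go in small steps with force readings.

```bash
python3 - <<'E'
from plant import robot
from h import *
Y=-0.017; xax=np.array([np.cos(Y),np.sin(Y),0])
p=np.array(robot.sense()['tcp_pos']); p[2]=.048
for x in (.58,.583,.586,.589,.592,.594,.596,.5975,.599):
    robot.move_straight(p+xax*(x-p[0])/xax[0],vel=.015)
    s=robot.sense(); print(round(s['t'],2),np.array(s['tcp_pos']).round(4),np.array(s['wrist_force']).round(2))
    if s['wrist_force'][0]<-15: break
f=robot.grab_frame('top');pickle.dump(f,open('top6.pkl','wb'))
c=f['image'][100:250,200:355,::-1]
cv2.imwrite('pics/top6.png',cv2.resize(c,None,fx=4,fy=4,interpolation=cv2.INTER_CUBIC))
E
```

```text
22.18 [ 0.5776 -0.0323  0.0479] [-6.74 -0.42  6.18]
22.53 [ 0.5805 -0.0324  0.0479] [-8.26 -0.26  6.79]
22.88 [ 0.5857 -0.0324  0.0479] [-2.23 -0.35  1.69]
23.23 [ 0.59   -0.0324  0.0482] [ 0.97  0.22 -0.52]
23.58 [ 0.5922 -0.0324  0.048 ] [ 0.36  0.76 -0.32]
23.87 [ 0.5925 -0.0324  0.0479] [-4.99 -1.35  4.21]
24.15 [ 0.5925 -0.0325  0.0479] [-10.67  -0.92   9.  ]
24.4 [ 0.5925 -0.0325  0.0479] [-14.69  -1.06  12.55]
24.65 [ 0.5924 -0.0325  0.0479] [-19.06  -1.54  16.4 ]
```

View pics/top6.png

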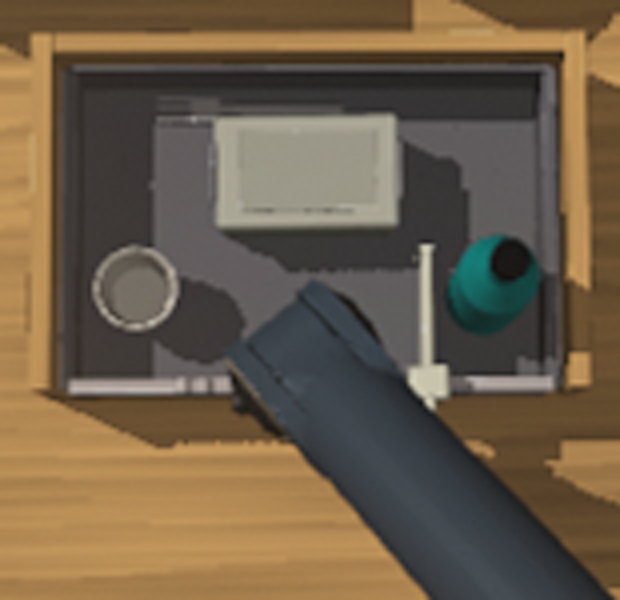

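The force peaked at about 8 N, eased to zero and then met a hard stop 12 mm past the peak, which matches the catch profile. I'll back off and verify in pictures.

```bash
python3 - <<'E'
from plant import robot
from h import *
p=np.array(robot.sense()['tcp_pos'])
robot.move_straight(p+[-.03,0,0],vel=.04)
robot.move_straight(p+[-.13,0.02,.05],vel=.12)
robot.goto([.43,.03,.3],[np.pi,0,1.5538])
q=np.array(robot.sense()['joint_pos']); q[0]+=1.0
robot.move_joints(list(q))
s=robot.sense(); print(s['t'],s['tcp_pos'],s['wrist_force'])
for n in('scene','top'):
    f=robot.grab_frame(n); pickle.dump(f,open(f'{n}7.pkl','wb'))
    c=f['image'][100:250,200:355,::-1] if n=='top' else f['image'][100:250,180:380,::-1]
    cv2.imwrite(f'pics/{n}7.png',cv2.resize(c,None,fx=4 if n=='top' else 3.8,fy=4 if n=='top' else 3.8,interpolation=cv2.INTER_CUBIC))
E
```

```text
29.25 [ 0.25741461 -0.34509882  0.29888374] [-0.67958362  0.4565295  -0.07052772]
```

View pics/top7.png

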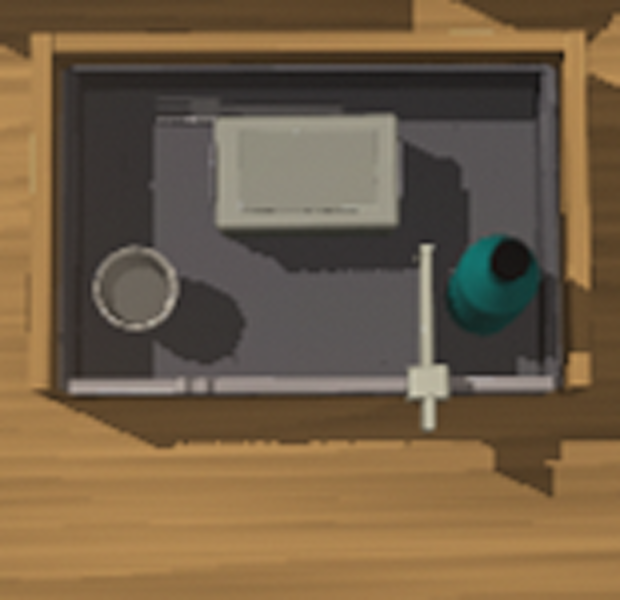

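View pics/scene7.png

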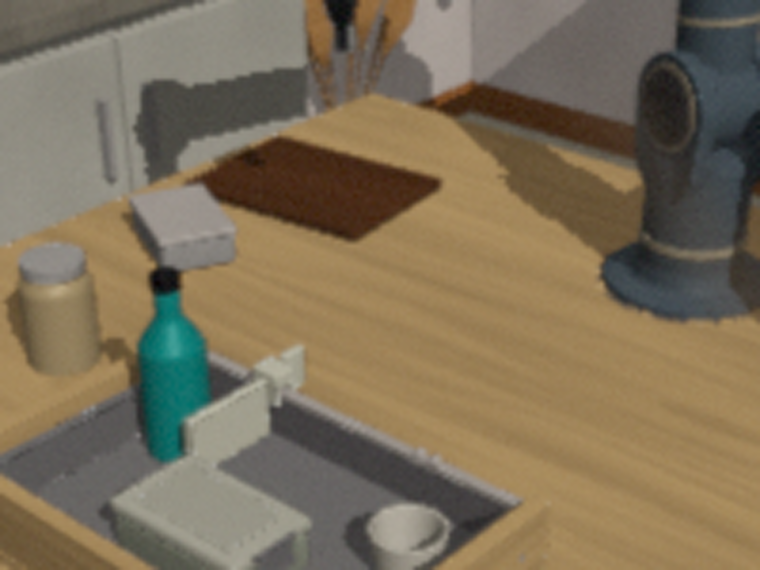

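The arm is clear, the bottle, cup and lunchbox are upright, and the keeper sits beside the bottle. I'll measure the tray travel and the keeper position more exactly.

```bash
python3 - <<'E'
from h import *
a,b,c6=[pickle.load(open(f'top{i}.pkl','rb')) for i in (0,7,6)]
def match(fa,fb,u0,u1,v0,v1,z,n,dv=45,du=45):
    A=cv2.resize(fa['image'][v0:v1,u0:u1],None,fx=8,fy=8,interpolation=cv2.INTER_CUBIC)
    U0,V0=u0-du,v0-dv
    B=cv2.resize(fb['image'][V0:v1+12,U0:u1+du],None,fx=8,fy=8,interpolation=cv2.INTER_CUBIC)
    r=cv2.matchTemplate(B,A,cv2.TM_CCOEFF_NORMED);_,s,_,m=cv2.minMaxLoc(r)
    u,v=(u0+u1)/2,(v0+v1)/2
    P=pt(fa,u,v,z);Q=pt(fb,u+U0+m[0]/8-u0,v+V0+m[1]/8-v0,z)
    print(n,round(s,3),(Q-P).round(4),Q.round(4))
match(a,b,252,302,162,195,.075,'lunchbox top')
match(a,b,244,256,227,238,.079,'left ridges')
match(a,b,222,246,196,220,.06,'cup')
match(a,b,312,337,194,221,.15,'bottle')
match(a,b,267,280,226,239,.0985,'saddle')
match(c6,b,252,302,127,160,.075,'6->7 lunchbox',20,10)
b0=pickle.load(open('top4.pkl','rb'))
match(b0,b,301,315,226,247,.1,'keeper 4->7')
for n,x,y,z in [('saddleL',408,381,.0985),('saddleR',448,381,.0985),('railL',66,383,.0755),('railR',556,383,.0755)]: print(n,cp(b,x,y,z).round(4))
print('railfront',cp(b,250,392,.075).round(4), 'before',cp(a,250,537,.075).round(4))
E
```

```text
lunchbox top 0.974 [ 0.1247 -0.002   0.    ] [ 0.7924 -0.0371  0.075 ]
left ridges 0.936 [ 0.125  -0.0019  0.    ] [0.6084 0.0587 0.079 ]
cup 0.951 [ 0.1256 -0.0015  0.    ] [0.6952 0.1146 0.06  ]
bottle 0.804 [ 0.1238 -0.0022  0.    ] [ 0.6831 -0.1889  0.15  ]
saddle 0.976 [ 0.1226 -0.116   0.    ] [ 0.6045 -0.1357  0.0985]
6->7 lunchbox 0.999 [0. 0. 0.] [ 0.7902 -0.0374  0.075 ]
keeper 4->7 0.949 [ 0.1237 -0.0017  0.    ] [ 0.5899 -0.1369  0.1   ]
saddleL [ 0.607  -0.1172  0.0985]
saddleR [ 0.6063 -0.151   0.0985]
railL [0.6132 0.1754 0.0755]
railR [ 0.6052 -0.2462  0.0755]
railfront [0.6024 0.0173 0.075 ] before [0.478  0.0194 0.075 ]
```

The tray travelled about 0.125 m, and its front is now flush with the bay's front edge (x ≈ 0.602 for both). It did not spring back after release. It stopped 12 mm past the catch peak and held against 19 N, so it is at the stop; it must have started about 5 mm in. The keeper is at -0.099 ± 0.001. I'll hand the job in.

```bash
python3 - <<'E'
from plant import robot
robot.close_job(); print(robot.sense()['t'])
E
```

```text
the job is handed in; nothing more can be done
the job is handed in; nothing more can be done
```

I pushed the keeper into the right notch beside the bottle, then pushed the tray back into its bay until it reached its stop, and handed the job in at about 30 s. All pushing was done with closed fingertips.

- **Keeper:** the push force read up to about 4.5 N over the ridge and then dropped to zero. In the last picture it sits at about -0.099 m, within 1–2 mm of the notch, with the bottle between it and the side wall.
- **Tray:** the force peaked at about 8 N at the catch and eased to nothing. The tray met a hard stop 12 mm past the peak. At the stop I pressed with about 19 N (limit 35 N). The tray did not spring back when I let go, and its front is flush with the bay's front edge.
- **Other items:** bottle, cup and lunchbox stand upright and moved with the tray, and the fork still lies along the back wall. The jar and tin look undisturbed. I did not check the mug and spoon again at the end, but the arm never went near them. The arm finished clear of everything.

**One disagreement:** the pictures show only about 0.125 m of tray travel, not 0.130 m. I take this to mean the tray started about 5 mm in, because the flush front, the catch force profile and the hard stop all point to fully home. The pictures cannot confirm the last few millimetres on their own.

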